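# Line up the carved bear family by height

### The arm

A 6-joint arm with a two-finger parallel gripper is mounted at the origin on the work surface. World frame = base frame: x ahead of the robot, y to its left, z up, the work surface at z = 0. Lengths are in mm, angles in degrees, forces in N, time in s.
With the tool pointing down it reaches from about 325 to 775 mm from the base axis. Payload 9.3 kg.
Tool frame: the origin (TCP) lies midway between the tips of the shut fingers; the grasp point (between the pads) lies 19 mm behind it; z points along the fingers, y is the line along which they close (so a half turn about z gives the same grasp; the last joint's range is limited). The gripper opens to 85 mm and grips with 20 to 120 N. Pads are 22 mm wide; open, the fingers measure 114 mm over their backs; the gripper's body (76 mm by 85 mm) begins 54 mm behind the grasp point. The pads swing forward as they close: fully open they stand 13 mm farther back than shut.
Start: joints at [-85.176, 14.817, 1.232, 76.415, 0, 81.257], TCP at [129.019, -534.65, 231.279] pointing down, gripper open.
Joint ranges: [-174.27, 174.27], [-52.1, 104.24], [-59.71, 78.15], [-110.17, 111.67], [-87.03, 83.33], [-180, 180]. Speed limits (degrees/s): [127.2, 127.2, 159.86, 180, 180, 180].

### API

Orientations are given as a 3x3 rotation matrix whose columns are the frame's x, y, z axes.
In Python, from plant import readout, cams, bot gives the robot as it stands. The module is installed in compiled form; this text tells all that it offers.
- The arm moves only by the tool play_rows, never from a script. Its argument "targets" is one flat list of numbers, 6 for each row, row after row: the shift along the world's x, y, z in mm, then the turn, a rotation vector about the world's x, y, z in rad. In form: [tx, ty, tz, rx, ry, rz, tx, ty, tz, rx, ry, rz, ...]. A call has exactly 10 rows; each row shifts and turns the commanded pose from where the row before left it; what a row does not reach is not made up. A row lasts 1/12 s, in which the tool goes at most 41.7 mm and 7.16 degrees, less where a joint would pass 70% of its speed; a pose out of reach is approached as far as the arm can. A call with a gripper value outside its range is refused whole. "claw" is the finger opening in mm, from 0 to 85.4, set as the call begins (left out, the last holds). The fingers move at their own pace and stop on an object; "force" is the grip in N (left out, the last holds). Time passes only in rows, so rows that do not move let the fingers close, or fill a call up. It gives the time, the measured TCP pose, the force, the opening and the grip force at its end, in the units of the state.
- readout.read_state(): the state, without advancing time (a new reading comes with each control period).
- cams.snapshot(name): name is "scene" or "top"; returns a dict with "pixels" (480x640x3 uint8, red, green, blue), "depth" (480x640 float32, mm along the optical axis (not along the pixel's ray), 0 where there is no reading), "fx", "fy", "cx", "cy" (pixels), "origin" and "attitude" of the camera in the world. Camera axes: x right, y down, z forward; pixel columns grow to the right and rows downward; lengths in mm; the calibration is good to about 2 mm. A picture is of the moment at which its call begins.
- bot.close_job(): hands the job in; it is judged then, once.
The state is a dict: "time_s": time; "q": joint angles; "qvel": joint speeds; "joint_torque": joint torques, N m; "ee_pos": TCP position; "tcp_rot": TCP orientation; "ft_force": force on the tool from outside, world axes, zero at the start; "torque": the same for the moment, N m; "gripper_width": finger opening in mm; "gripper_force": force on a finger pad.
Only numpy, scipy, OpenCV 4.12 (cv2) and the standard library are available. Lean on these libraries where they do the work, as an engineer would, in place of code of your own. Each camera call takes 0.05 s, during which the arm holds its last target. There are 200 camera calls.

### The job

Line up the four loose carved bears on the display board, one on each round log-slice mark, in order of height: the tallest on the mark next to the big mother bear, then down to the smallest on the mark farthest from her. Stand each bear upright in the middle of its mark, let go of it, and do not knock any bear over on the way; which way they face does not matter.

Things in the scene. Friction and masses are not known exactly. Their poses are not given: they have to be found in the camera images.
- bear1: The tallest loose bear: seated, carved, pale wood, 125 mm tall, about 170 g, upright on the bench. Origin: centre of torso's underside; z up, snout and feet to -x, y across. Torso: round column, diameter 52 mm, sides straight from 25 to 85 mm up: grip there from above, across y, fingers either side of the narrower head. Feet: 58 mm wide over all, 34 mm ahead of origin.
- bear2: The second tallest loose bear: seated, carved, pale wood, 105 mm tall, about 100 g, upright on the bench. Origin: centre of torso's underside; z up, snout and feet to -x, y across. Torso: round column, diameter 44 mm, sides straight from 21 to 71 mm up: grip there from above, across y, fingers either side of the narrower head. Feet: 49 mm wide over all, 29 mm ahead of origin.
- bear3: The second smallest loose bear: seated, carved, pale wood, 85 mm tall, about 53 g, upright on the bench. Origin: centre of torso's underside; z up, snout and feet to -x, y across. Torso: round column, diameter 35 mm, sides straight from 17 to 58 mm up: grip there from above, across y, fingers either side of the narrower head. Feet: 39 mm wide over all, 23 mm ahead of origin.
- bear4: The smallest loose bear: seated, carved, pale wood, 65 mm tall, about 24 g, upright on the bench. Origin: centre of torso's underside; z up, snout and feet to -x, y across. Torso: round column, diameter 27 mm, sides straight from 13 to 44 mm up: grip there from above, across y, fingers either side of the narrower head. Feet: 30 mm wide over all, 18 mm ahead of origin.
- mark1: Mark 1 of the row of 4 (1 at the +y end, 4 at the -y end; all look alike, 105 mm apart): round pale log slice with dark rim and centre dot, 68 mm across, 6 mm thick, fixed on the dark board. Origin: centre of its underside, 18 mm above the bench; a bear stands on its top, 6 mm higher. z up, y along the row, x across it, away from the robot.
- mark2: Mark 2 of the row of 4 (1 at the +y end, 4 at the -y end; all look alike, 105 mm apart): round pale log slice with dark rim and centre dot, 68 mm across, 6 mm thick, fixed on the dark board. Origin: centre of its underside, 18 mm above the bench; a bear stands on its top, 6 mm higher. z up, y along the row, x across it, away from the robot.
- mark3: Mark 3 of the row of 4 (1 at the +y end, 4 at the -y end; all look alike, 105 mm apart): round pale log slice with dark rim and centre dot, 68 mm across, 6 mm thick, fixed on the dark board. Origin: centre of its underside, 18 mm above the bench; a bear stands on its top, 6 mm higher. z up, y along the row, x across it, away from the robot.
- mark4: Mark 4 of the row of 4 (1 at the +y end, 4 at the -y end; all look alike, 105 mm apart): round pale log slice with dark rim and centre dot, 68 mm across, 6 mm thick, fixed on the dark board. Origin: centre of its underside, 18 mm above the bench; a bear stands on its top, 6 mm higher. z up, y along the row, x across it, away from the robot.
- mother: Mother bear: seated, browner wood, 160 mm tall, 75 mm wide, fixed on the board in line with the marks at either end of the row, 117.5 mm from the nearest mark. (At the other end: a dark tree stump, 72 mm across, 55 mm tall.) Board: 100 x 660 x 18 mm, fixed. Origin: centre of her underside, 18 mm above the bench; snout to -x, z up.

How it is judged (in metres and radians):
At the end, for the whole second after the job is handed in: Each loose bear stands upright (within 0.1 rad) and at rest on its own mark, its centre within 14 mm of the mark's centre and its underside on the mark's top (within 4 mm); heights fall from the mark next to the mother bear to the farthest one (((horizontal distance between mother and mark1 below 0.2 m and horizontal distance between bear1 and mark1 below 0.014 m and z of bear1 in the frame of mark1 between 0.003 and 0.01 m and horizontal distance between bear2 and mark2 below 0.014 m and z of bear2 in the frame of mark2 between 0.003 and 0.01 m and horizontal distance between bear3 and mark3 below 0.014 m and z of bear3 in the frame of mark3 between 0.003 and 0.01 m and horizontal distance between bear4 and mark4 below 0.014 m and z of bear4 in the frame of mark4 between 0.003 and 0.01 m) or (horizontal distance between mother and mark4 below 0.2 m and horizontal distance between bear1 and mark4 below 0.014 m and z of bear1 in the frame of mark4 between 0.003 and 0.01 m and horizontal distance between bear2 and mark3 below 0.014 m and z of bear2 in the frame of mark3 between 0.003 and 0.01 m and horizontal distance between bear3 and mark2 below 0.014 m and z of bear3 in the frame of mark2 between 0.003 and 0.01 m and horizontal distance between bear4 and mark1 below 0.014 m and z of bear4 in the frame of mark1 between 0.003 and 0.01 m)) and angle between each of bear1, bear2, bear3, bear4's own z axis and vertical below 0.1 rad and linear speed of each of bear1, bear2, bear3, bear4 below 0.02 m/s and angular speed of each of bear1, bear2, bear3, bear4 below 0.2 rad/s); the robot touches nothing.
It fails at once if a loose bear is knocked over (tilted more than 0.7 rad) (angle between any of bear1, bear2, bear3, bear4's own z axis and vertical above 0.7 rad).
It also fails if it takes over 120 s, if anything falls off the work surface, if the arm or the gripper's body presses on something with over 40 N, if the wrist force passes 120 N, or if a joint passes its speed limit or range.

## Working session

There is one attempt and no reset: what is moved stays moved. The work goes in short steps, Python scripts to look and compute and a tool call to move; the robot and the scene stay as the last step left them, time stands still between calls to the robot, and variables do not carry over. Pictures are saved under pics/ and viewed, at most 14 in all, crops included, and the job is handed in when it is done.

Besides the shell and the picture viewer there is one more tool, called after ">>>" in YAML: its name, and indented under it one key for each argument. play_rows: Moves the arm, as the interface text tells. Its arguments: {"type":"object","properties":{"targets":{"type":"array","items":{"type":"number"}},"claw":{"type":"number"},"force":{"type":"number"}},"required":["targets"]}

```bash
mkdir -p pics; cat > h.py <<'E'
import numpy as np, cv2
from plant import readout, cams, bot
def snap(n):
    s=cams.snapshot(n); return s
def save(s,f): cv2.imwrite('pics/'+f,s['pixels'][:,:,::-1])
def world(s):
    d=s['depth'].astype(float); v,u=np.mgrid[0:480,0:640]
    P=np.stack([(u-s['cx'])/s['fx']*d,(v-s['cy'])/s['fy']*d,d],-1)
    W=P@np.array(s['attitude']).T+np.array(s['origin']); W[d==0]=np.nan
    return W
E
python3 - <<'E'
from h import *
st=readout.read_state(); print(st)
for n in('scene','top'):
    s=snap(n); save(s,n+'1.png'); print(n,s['origin'],s['attitude'],s['fx'],s['cx'],s['cy'])
    np.savez(n+'1.npz',**s)
E
```

```text
{'time_s': 0.0, 'q': array([-8.51754762e+01,  1.48507108e+01,  1.18964970e+00,  7.64163866e+01,
       -3.12985486e-04,  8.12558283e+01]), 'qvel': array([ 0.00226647,  0.01622176, -0.04738612, -0.10768979,  0.07915174,
        0.0622019 ]), 'joint_torque': array([ 1.96388624e-03, -5.55642915e+01,  3.44523275e+01,  1.38172024e-02,
       -2.18850701e-04,  3.51469637e-06]), 'ee_pos': array([ 128.99773394, -534.36350753,  230.66591173]), 'tcp_rot': array([[ 9.72089340e-01,  2.34610955e-01, -1.19128609e-04],
       [ 2.34610900e-01, -9.72088428e-01,  1.34646894e-03],
       [ 2.00092823e-04, -1.33683698e-03, -9.99999086e-01]]), 'ft_force': array([ 0.05294184, -0.62121898, -1.07480553]), 'torque': array([-0.03292775, -0.00069025,  0.00193148]), 'gripper_force': 0.0, 'gripper_width': 85.12394049011527}
scene [ 898.49053306 -652.76157547  745.41417023] [[ 0.87967244  0.3284748  -0.34391962]
 [ 0.47545442 -0.59079185  0.65184974]
 [ 0.01093131 -0.73693236 -0.6758781 ]] 536.1882400133954 324.78808472845117 229.69674029992007
top [500.05294353  10.03413482 869.95461855] [[ 0.00677866 -0.99960428  0.02730094]
 [-0.99990823 -0.00645542  0.01191067]
 [-0.01172972 -0.02737918 -0.9995563 ]] 456.1517864860364 328.90302654891775 237.8340818145774
```

View pics/top1.png

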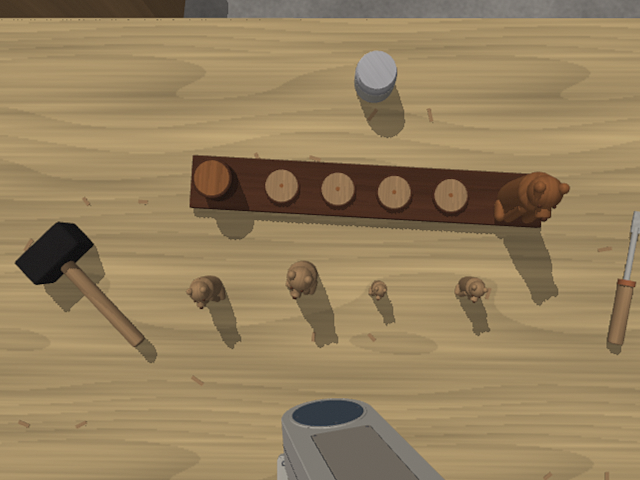

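View pics/scene1.png

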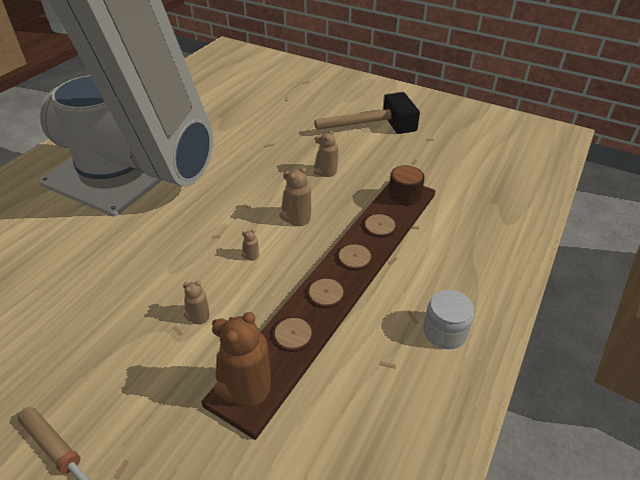

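The top view shows the marks at u=282, 338, 394 and 451 (v≈186–196). The mother bear is on the right, at the -y end, so bear1 goes to mark4. The bears are at (204,291), (301,280), (378,290) and (471,289). In the scene view they stand in a row clear of the board.

```bash
cat > m.py <<'E'
from h import *
from scipy.optimize import least_squares
def measure(S, guesses, half=45):
    W=[world(s) for s in S]; C=[w[np.isfinite(w[...,0])] for w in W]
    out={}
    for k,(x,y) in guesses.items():
        A=np.vstack([c[(np.hypot(c[:,0]-x,c[:,1]-y)<half)&(c[:,2]<200)] for c in C])
        out[k]=A
    return out
def fitc(P,r=None):
    c0=P.mean(0)[:2]
    f=(lambda p:np.hypot(P[:,0]-p[0],P[:,1]-p[1])-(p[2] if r is None else r))
    return least_squares(f,[*c0,20] if r is None else c0,loss='soft_l1',f_scale=2).x
E
python3 - <<'E'
from m import *
T=dict(np.load('top1.npz'));S=dict(np.load('scene1.npz'))
W=world(T); Ws=world(S)
print('table z top',np.nanmedian(W[380:400,100:250,2]),'scene',np.nanmedian(Ws[240:280,60:150,2]))
print('mark px:')
for u,v in((282,186),(338,189),(394,192),(451,196)): print(np.nanmedian(W[v-8:v+9,u-8:u+9],axis=(0,1)).round(1))
for u,v in((380,225),(355,256),(326,292),(293,333)): print('scene',np.nanmedian(Ws[v-5:v+6,u-5:u+6],axis=(0,1)).round(1))
# marks: segment bright disc in top image
g=cv2.cvtColor(T['pixels'],cv2.COLOR_RGB2GRAY)
for n,X,im,pts in(('top',W,T,((282,186),(338,189),(394,192),(451,196))),('scene',Ws,S,((380,225),(355,256),(326,292),(293,333)))):
    g=cv2.cvtColor(im['pixels'],cv2.COLOR_RGB2GRAY)
    for u,v in pts:
        ff=np.zeros((482,642),np.uint8); cv2.floodFill(cv2.medianBlur(g,3),ff,(u+5,v+3),255,25,25,cv2.FLOODFILL_MASK_ONLY|cv2.FLOODFILL_FIXED_RANGE)
        m=ff[1:-1,1:-1]>0; vv,uu=np.nonzero(m)
        # ray through the disc at z=24
        cen,ax,_=cv2.fitEllipse(np.concatenate(cv2.findContours(m.astype(np.uint8),0,1)[0]))
        d=np.array(im['attitude'])@[(cen[0]-im['cx'])/im['fx'],(cen[1]-im['cy'])/im['fy'],1]
        p=im['origin']+d*(24-im['origin'][2])/d[2]
        print(n,'disc',np.round(cen,1),np.round(ax,1),m.sum(),p.round(1))
g={}
for u,v in((204,291),(301,280),(378,290),(471,289)):
    w=np.nanmedian(W[v-4:v+5,u-4:u+5],axis=(0,1)); g[u]=w[:2]; 
A=measure([T,S],g,60)
R={}
for k,P in A.items():
    h=np.percentile(P[P[:,2]>10][:,2],99.7)
    B=P[(P[:,2]>.27*h)&(P[:,2]<.62*h)]
    c=fitc(B); c2=[fitc(q[(q[:,2]>.27*h)&(q[:,2]<.62*h)]) for q in (measure([T],{0:g[k]},60)[0],measure([S],{0:g[k]},60)[0])]
    L=P[(P[:,2]>4)&(P[:,2]<.2*h)]; d=L[:,:2]-c[:2]; r=np.hypot(*d.T); f=d[r>c[2]*1.08]
    print(k,'h',round(h,1),'fit',c.round(1),'top',c2[0].round(1),'scene',c2[1].round(1),'feetdir',np.degrees(np.arctan2(*f.mean(0)[::-1])).round(0),len(f))
E
```

```text
table z top -0.5420028367334453 scene 1.0106856551134342
mark px:
[619.2 108.2  24. ]
[614.1   3.8  24. ]
[ 609.  -100.2   24.1]
[ 602.2 -205.6   24.4]
scene [622.3 109.2  25.4]
scene [617.    4.8  25.6]
scene [ 610.9 -100.2   25.5]
scene [ 606.  -204.3   25.3]
top disc [281.  185.1] [30.9 31. ] 792 [620.9 110.   24. ]
top disc [337.3 188.3] [31.  31.1] 792 [615.4   5.2  24. ]
top disc [393.7 191.5] [31.  31.2] 795 [610.1 -99.6  24. ]
top disc [450.4 194.6] [31.  31.3] 799 [ 604.8 -204.6   24. ]
scene disc [379.8 223.7] [18.7 28.5] 448 [620.  112.6  24. ]
scene disc [354.4 255.3] [21.2 30.5] 540 [614.5   7.2  24. ]
scene disc [325.7 291.1] [24.5 32.7] 664 [609.2 -97.6  24. ]
scene disc [292.6 332.3] [28.6 35.3] 831 [ 603.9 -202.6   24. ]
204 h 105.9 fit [427.7 246.2  24. ] top [428.7 247.5  25.6] scene [427.  246.7  24.2] feetdir -114.0 105
301 h 125.7 fit [453.3  69.4  27.2] top [454.2  68.9  27.9] scene [453.2  69.6  27.2] feetdir -152.0 127
378 h 66.7 fit [430.5 -69.9  13.6] top [431.  -71.6  14.5] scene [430.  -69.1  14.3] feetdir -145.0 65
471 h 86.5 fit [ 435.3 -238.    17.7] top [ 434.9 -241.3   20.3] scene [ 434.7 -237.2   18.5] feetdir 161.0 99
```

```bash
python3 - <<'E'
from m import *
T=dict(np.load('top1.npz'));S=dict(np.load('scene1.npz'))
I=T['pixels'][:,:,::-1]
t=np.hstack([cv2.resize(I[v-30:v+30,u-30:u+30],(200,200),interpolation=cv2.INTER_CUBIC) for u,v in((207,288),(304,280),(378,290),(471,289))])
J=S['pixels'][:,:,::-1]
b=np.hstack([cv2.resize(J[v-35:v+35,u-35:u+35],(200,200),interpolation=cv2.INTER_CUBIC) for u,v in((327,155),(296,195),(250,245),(195,302))])
# low-height map (x up,y left), feet
g={2:(427.7,246.2,105,22),1:(453.3,69.4,125,26),4:(430.5,-69.9,65,13.5),3:(435,-238.,85,17.5)}
maps=[]
for k,(x,y,h,r) in g.items():
    M=np.zeros((200,200,3),np.uint8)
    P=measure([T,S],{0:(x,y)},60)[0]; P=P[P[:,2]>3]
    for p in P:
        u,v=int(100-(p[1]-y)*1.8),int(100-(p[0]-x)*1.8)
        f=p[2]/h; col=(0,0,255) if f<.22 else (0,255,0) if f<.68 else (255,120,120)
        cv2.circle(M,(u,v),1,col,-1)
    cv2.circle(M,(100,100),int(r*1.8),(255,255,255),1); maps.append(M)
cv2.imwrite('pics/c.png',np.vstack([t,b,np.hstack(maps)]))
E
```

```text
(no output)
```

View pics/c.png

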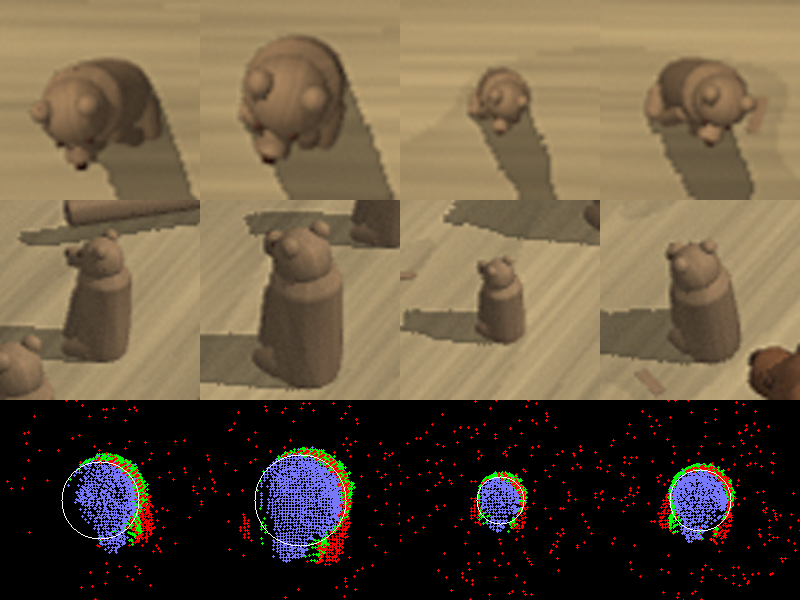

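Heights identify the bears, left to right: bear2, bear1, bear4, bear3. From the ears and snouts, their yaws are about +12°, -16°, 0° and -15°. I'll place them in the order 1→m4, 2→m3, 3→m2, 4→m1.

>>> play_rows:
  targets: [10,10,-1,0,0,0,20,20,-1,0,0,0,20,20,-1,0,0,0,20,20,-1,0,0,0,20,20,-1,0,0,0,20,20,-1,0,0,0,20,20,-1,0,0,0,20,20,-1,0,0,0,20,20,-1,0,0,0,20,20,-1,0,0,0]
  claw: 85
  force: 20

```text
time_s: 0.93
ee_pos: [319.9, -342.7, 221.1]
tcp_rot: [[0.972, 0.235, -0.0], [0.235, -0.972, 0.0], [0.0, -0.0, -1.0]]
ft_force: [0.7, -0.1, 0.9]
gripper_width: 85.0
gripper_force: 0.0
```

>>> play_rows:
  targets: [14,40,-1,0,0,-0.05,14,40,-1,0,0,-0.05,14,40,-1,0,0,-0.05,14,40,-1,0,0,-0.05,14,40,-1,0,0,-0.05,14,40,-1,0,0,-0.05,14,40,-1,0,0,-0.05,14,40,-1,0,0,-0.05,14,40,-1,0,0,-0.05,10,35,-1,0,0,-0.05]

```text
time_s: 1.77
ee_pos: [444.0, 6.4, 211.3]
tcp_rot: [[0.981, -0.194, 0.006], [-0.194, -0.98, 0.035], [-0.0, -0.036, -0.999]]
ft_force: [0.4, -0.9, 0.7]
gripper_width: 85.1
gripper_force: 0.0
```

>>> play_rows:
  targets: [0,0,0,0,0,0,0,0,0,0,0,0,0,0,0,0,0,0,0,0,-5,0,0,0,0,0,-5,0,0,0,0,0,-5,0,0,0,0,0,-5,0,0,0,0,0,-5,0,0,0,0,0,-5,0,0,0,0,0,0,0,0,0]

```text
time_s: 2.6
ee_pos: [443.3, 1.1, 180.3]
tcp_rot: [[0.978, -0.208, 0.005], [-0.208, -0.978, 0.034], [-0.002, -0.034, -0.999]]
ft_force: [0.6, 0.5, 0.1]
gripper_width: 85.1
gripper_force: 0.0
```

>>> play_rows:
  targets: [1,7,0,-0.034,0.005,-0.03,1.5,10,0,0,0,-0.03,1.5,10,0,0,0,0,1.5,10,0,0,0,0,1.5,10,0,0,0,0,1.5,10,0,0,0,0,1.5,7,0,0,0,0,0.7,4.4,0,0,0,0,0,0,0,0,0,0,0,0,0,0,0,0]

```text
time_s: 3.43
ee_pos: [441.4, 11.0, 181.5]
tcp_rot: [[0.981, -0.195, 0.011], [-0.195, -0.98, 0.045], [0.002, -0.046, -0.999]]
ft_force: [-0.3, 0.1, 0.9]
gripper_width: 85.2
gripper_force: 0.0
```

```bash
cat >> h.py <<'E'
from scipy.spatial.transform import Rotation as Ro
def to(x,y,z,yaw):
    st=readout.read_state(); a=np.radians(yaw)
    Y=np.array([np.sin(a),-np.cos(a),0]);Z=np.array([0,0,-1.]);G=np.stack([np.cross(Y,Z),Y,Z],1)
    r=Ro.from_matrix(G@np.array(st['tcp_rot']).T).as_rotvec()
    print('t',st['time_s'],'at',st['ee_pos'].round(1),'shift',(np.array([x,y,z])-st['ee_pos']).round(1),'rot',r.round(3),'w',st['gripper_width'].__round__(1))
E
python3 -c "
from h import *
to(454,69.5,56,-16)"
```

```text
t 3.4333 at [441.4  11.  181.5] shift [  12.6   58.5 -125.5] rot [-0.045  0.013 -0.083] w 85.2
```

```bash
python3 -c "
from h import *
s=readout.read_state();print(s['q'].round(1),s['qvel'].round(2))"
```

```text
[-11.3   5.2 -18.3  66.4   2.7 179.9] [-0.32 -0.   -0.08  0.07 -0.2  -0.12]
```

Joint 6 hit its range limit, so I'll use the equivalent half-turned grasp.

>>> play_rows:
  targets: [0,0,0,0,0,0.1,0,0,0,-0.04,0.01,0,0,5,0,0,0,0.1,0,7,0,0,0,0.11,0,7,0,0,0,0.11,0,7,0,0,0,0.11,0,7,0,0,0,0.11,0,7,0,0,0,0.11,0,7,0,0,0,0.11,0,7,0,0,0,0.11]

```text
time_s: 4.27
ee_pos: [441.4, 65.1, 181.4]
tcp_rot: [[0.712, 0.702, -0.007], [0.702, -0.712, 0.001], [-0.004, -0.006, -1.0]]
ft_force: [0.3, 0.2, -0.0]
gripper_width: 85.0
gripper_force: 0.0
```

>>> play_rows:
  targets: [1,0,0,0,0,0.11,1,0,0,0,0,0.11,1,0,0,0,0,0.11,1,0,0,0,0,0.11,1,0,0,0,0,0.11,1,0,0,0,0,0.11,1,0,0,0,0,0.11,1,0,0,0,0,0.11,1,0,0,0,0,0.11,1,0,0,0,0,0.11]

```text
time_s: 5.1
ee_pos: [451.4, 64.8, 181.4]
tcp_rot: [[-0.303, 0.953, -0.004], [0.953, 0.303, -0.006], [-0.004, -0.006, -1.0]]
ft_force: [0.2, 0.5, -0.6]
gripper_width: 85.0
gripper_force: 0.0
```

>>> play_rows:
  targets: [0,0,0,0,0,0.11,0,0,0,0,0,0.11,0,0,0,0,0,0.11,0,0,0,0,0,0.11,0,0,0,0,0,0.11,0,0,0,0,0,0.11,0,0,0,0,0,0.11,0,0,0,0,0,0.11,0,0,0,0,0,0.11,0,0,0,0,0,0]

```text
time_s: 5.93
ee_pos: [451.4, 64.8, 181.4]
tcp_rot: [[-0.963, 0.27, 0.002], [0.27, 0.963, -0.007], [-0.004, -0.006, -1.0]]
ft_force: [0.0, 0.3, 0.5]
gripper_width: 84.9
gripper_force: 0.0
```

```bash
python3 -c "
from h import *
to(454,69.5,56,164)
s=readout.read_state();print(s['q'].round(1),s['qvel'].round(2))"
```

```text
t 5.9333 at [451.4  64.8 181.4] shift [   2.6    4.7 -125.4] rot [ 0.007  0.002 -0.006] w 84.9
[ -2.1   6.9 -16.4  66.6  -0.4  13.5] [5.00e-02 1.00e-02 1.10e-01 1.50e-01 7.00e-02 1.18e+01]
```

>>> play_rows:
  targets: [1.3,2.4,0,0.007,0.002,0,1.3,2.3,0,0,0,0,0,0,-5,0,0,0,0,0,-10,0,0,0,0,0,-10,0,0,0,0,0,-10,0,0,0,0,0,-8,0,0,0,0,0,-5,0,0,0,0,0,0,0,0,0,0,0,0,0,0,0]

```text
time_s: 6.77
ee_pos: [454.0, 69.6, 133.4]
tcp_rot: [[-0.961, 0.275, 0.0], [0.275, 0.961, 0.0], [-0.0, 0.0, -1.0]]
ft_force: [0.6, 0.2, -0.4]
gripper_width: 84.9
gripper_force: 0.0
```

>>> play_rows:
  targets: [0,0,-6,0,0,0,0,0,-10,0,0,0,0,0,-12,0,0,0,0,0,-12,0,0,0,0,0,-12,0,0,0,0,0,-10,0,0,0,0,0,-8,0,0,0,0,0,-5,0,0,0,0,0,-2,0,0,0,0,0,0,0,0,0]

```text
time_s: 7.6
ee_pos: [454.0, 69.6, 56.3]
tcp_rot: [[-0.962, 0.275, 0.0], [0.275, 0.962, 0.0], [-0.0, 0.0, -1.0]]
ft_force: [-0.1, -0.2, 0.1]
gripper_width: 85.1
gripper_force: 0.0
```

```bash
python3 -c "
from h import *
to(454,69.5,56,164)
s=snap('scene');save(s,'g1.png');a=cv2.imread('pics/g1.png')[100:280,180:420];cv2.imwrite('pics/g1c.png',cv2.resize(a,(720,540)))"
```

```text
t 7.6 at [454.   69.6  56.3] shift [ 0.  -0.1 -0.3] rot [-0.     0.    -0.001] w 85.1
```

View pics/g1c.png

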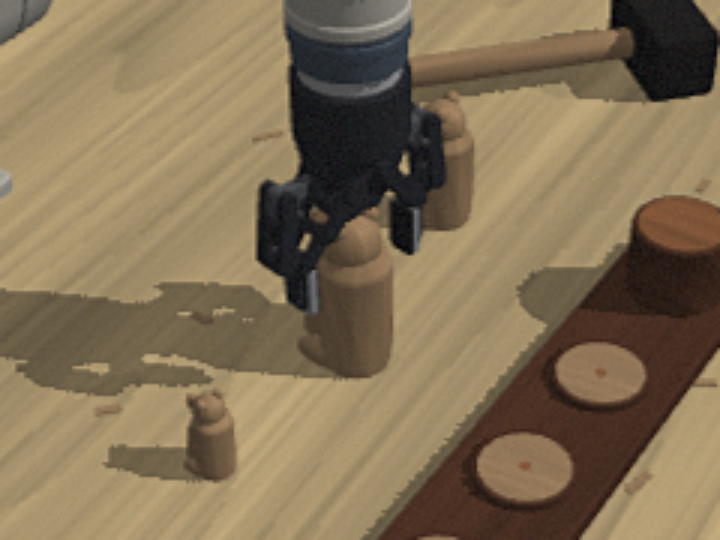

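The open fingers straddle bear1's head and upper torso at crop (310,285) and (405,230). No contact, so I'll close.

>>> play_rows:
  targets: [0,0,0,0,0,0,0,0,0,0,0,0,0,0,0,0,0,0,0,0,0,0,0,0,0,0,0,0,0,0,0,0,0,0,0,0,0,0,0,0,0,0,0,0,0,0,0,0,0,0,0,0,0,0,0,0,0,0,0,0]
  claw: 40
  force: 25

```text
time_s: 8.48
ee_pos: [454.4, 69.4, 57.1]
tcp_rot: [[-0.962, 0.275, 0.002], [0.275, 0.962, -0.0], [-0.002, 0.0, -1.0]]
ft_force: [-0.7, -0.4, 5.6]
gripper_width: 51.3
gripper_force: 25.6
```

>>> play_rows:
  targets: [0,0,2,0,0,0,0,0,5,0,0,0,0,0,10,0,0,0,0,0,15,0,0,0,0,0,15,0,0,0,0,0,15,0,0,0,0,0,10,0,0,0,0,0,5,0,0,0,0,0,0,0,0,0,0,0,0,0,0,0]

```text
time_s: 9.32
ee_pos: [453.8, 69.6, 133.2]
tcp_rot: [[-0.962, 0.275, 0.0], [0.275, 0.962, 0.0], [-0.0, 0.0, -1.0]]
ft_force: [-0.1, -0.6, -2.1]
gripper_width: 51.4
gripper_force: 26.6
```

```bash
python3 - <<'E'
from m import *
s=readout.read_state()
to(604.3,-203.6,100,164); print(s['q'].round(1),s['gripper_force'],s['ft_force'])
E
```

```text
t 9.3167 at [453.8  69.6 133.2] shift [ 150.5 -273.2  -33.2] rot [-0.     0.    -0.001] w 51.4
[ -1.8   9.1 -21.1  59.8   0.   14.2] 26.57624825835228 [-0.11690969 -0.56676377 -2.14093309]
```

>>> play_rows:
  targets: [2,-4,2,0,0,0,5,-9,2,0,0,0,8,-14,0,0,0,0,10,-18,0,0,0,0,10,-18,0,0,0,0,10,-18,0,0,0,0,10,-18,0,0,0,0,10,-18,0,0,0,0,10,-18,0,0,0,0,10,-18,0,0,0,0]

```text
time_s: 10.15
ee_pos: [539.4, -85.3, 136.9]
tcp_rot: [[-0.961, 0.275, -0.0], [0.275, 0.961, 0.0], [0.001, 0.0, -1.0]]
ft_force: [0.6, -0.2, -1.7]
gripper_width: 51.3
gripper_force: 26.6
```

>>> play_rows:
  targets: [10,-18,0,0,0,0,10,-18,0,0,0,0,10,-18,0,0,0,0,10,-18,0,0,0,0,10,-18,0,0,0,0,8,-15,0,0,0,0,5,-10,0,0,0,0,2.5,-5,0,0,0,0,0,0,0,0,0,0,0,0,0,0,0,0]

```text
time_s: 10.98
ee_pos: [604.1, -203.2, 137.1]
tcp_rot: [[-0.961, 0.275, -0.0], [0.275, 0.961, 0.001], [0.001, 0.001, -1.0]]
ft_force: [-0.6, 0.6, -2.1]
gripper_width: 51.2
gripper_force: 26.6
```

```bash
python3 - <<'E'
from m import *
to(604.3,-203.6,82,164); print(readout.read_state()['q'].round(1))
S=snap('scene');save(S,'p1.png')
st=readout.read_state(); x,y,z=st['ee_pos']
P=measure([S],{0:(x,y)},60)[0]; P=P[(P[:,2]>z-57+25)&(P[:,2]<z-30)]; print(len(P),fitc(P,26).round(1))
E
```

```text
t 10.9833 at [ 604.1 -203.2  137.1] shift [  0.2  -0.4 -55.1] rot [-0.001 -0.    -0.001] w 51.2
[-26.2  25.5   3.5  68.1   0.  -10.2]
29 [ 603.8 -203.7]
```

>>> play_rows:
  targets: [0,0,-5,0,0,0,0,0,-10,0,0,0,0,0,-12,0,0,0,0,0,-12,0,0,0,0,0,-8,0,0,0,0,0,-5,0,0,0,0,0,-2,0,0,0,0,0,-1,0,0,0,0,0,0,0,0,0,0,0,0,0,0,0]

```text
time_s: 11.87
ee_pos: [604.7, -203.5, 83.0]
tcp_rot: [[-0.962, 0.275, 0.001], [0.275, 0.962, -0.0], [-0.001, 0.0, -1.0]]
ft_force: [-0.7, 0.6, -2.2]
gripper_width: 51.3
gripper_force: 26.6
```

>>> play_rows:
  targets: [0,0,-0.5,0,0,0,0,0,-0.3,0,0,0,0,0,0,0,0,0,0,0,0,0,0,0,0,0,0,0,0,0,0,0,0,0,0,0,0,0,0,0,0,0,0,0,0,0,0,0,0,0,0,0,0,0,0,0,0,0,0,0]

```text
time_s: 12.7
ee_pos: [604.5, -203.4, 81.6]
tcp_rot: [[-0.962, 0.275, 0.0], [0.275, 0.962, 0.0], [-0.0, 0.0, -1.0]]
ft_force: [-0.4, -0.1, -1.9]
gripper_width: 51.2
gripper_force: 26.6
```

>>> play_rows:
  targets: [0,0,-0.5,0,0,0,0,0,-0.5,0,0,0,0,0,0,0,0,0,0,0,0,0,0,0,0,0,0,0,0,0,0,0,0,0,0,0,0,0,0,0,0,0,0,0,0,0,0,0,0,0,0,0,0,0,0,0,0,0,0,0]

```text
time_s: 13.53
ee_pos: [604.7, -203.5, 81.1]
tcp_rot: [[-0.962, 0.275, 0.001], [0.275, 0.962, -0.0], [-0.001, 0.0, -1.0]]
ft_force: [-0.6, -0.9, 5.5]
gripper_width: 51.3
gripper_force: 27.0
```

Contact with the mark (force went from −2 to +5.5 N). Next I release partway and withdraw.

>>> play_rows:
  targets: [0,0,0,0,0,0,0,0,0,0,0,0,0,0,0,0,0,0,0,0,0,0,0,0,0,0,0,0,0,0,0,0,0,0,0,0,0,0,0,0,0,0,0,0,0,0,0,0,0,0,0,0,0,0,0,0,0,0,0,0]
  claw: 74

```text
time_s: 14.37
ee_pos: [604.5, -203.4, 80.7]
tcp_rot: [[-0.962, 0.275, 0.0], [0.275, 0.962, 0.0], [-0.0, 0.0, -1.0]]
ft_force: [0.1, -0.8, 0.2]
gripper_width: 73.9
gripper_force: 0.0
```

>>> play_rows:
  targets: [0,0,4,0,0,0,0,0,10,0,0,0,0,0,15,0,0,0,0,0,15,0,0,0,0,0,20,0,0,0,0,0,20,0,0,0,0,0,20,0,0,0,0,0,15,0,0,0,0,0,8,0,0,0,0,0,4,0,0,0]

```text
time_s: 15.2
ee_pos: [604.9, -203.5, 213.7]
tcp_rot: [[-0.962, 0.275, 0.003], [0.275, 0.962, -0.001], [-0.003, -0.0, -1.0]]
ft_force: [0.3, -0.2, 0.2]
gripper_width: 74.1
gripper_force: 0.0
```

```bash
python3 - <<'E'
from m import *
to(428,246,200,180+12); print(readout.read_state()['q'].round(1))
S=snap('scene');T=snap('top');save(S,'p1.png')
for n,c in(('s',[S]),('t',[T])):
    P=measure(c,{0:(604.5,-203.5)},50)[0]; print(np.percentile(P[:,2],99.5),fitc(P[(P[:,2]>50)&(P[:,2]<105)],26).round(1))
E
```

```text
t 15.2 at [ 604.9 -203.5  213.7] shift [-176.9  449.5  -13.7] rot [0.    0.003 0.488] w 74.1
[-26.1  23.8  12.   78.1   0.  -10.2]
149.43109587013652 [ 604.5 -204.4]
148.9868005687948 [ 601.8 -204.9]
```

>>> play_rows:
  targets: [-2,5,0,0,0,0.024,-5,12,0,0,0,0.024,-7,18,0,0,0,0.024,-9,22,0,0,0,0.024,-9.5,24,0,0,0,0.025,-9.5,24,0,0,0,0.025,-9.5,24,0,0,0,0.025,-9.5,24,0,0,0,0.025,-9.5,24,0,0,0,0.025,-9.5,24,0,0,0,0.025]
  claw: 85

```text
time_s: 16.13
ee_pos: [522.7, -0.5, 210.9]
tcp_rot: [[-1.0, 0.029, -0.001], [0.029, 1.0, 0.001], [0.001, 0.001, -1.0]]
ft_force: [0.2, -0.8, -0.4]
gripper_width: 84.8
gripper_force: 0.0
```

>>> play_rows:
  targets: [-9.5,24,0,0,0,0.024,-9.5,24,0,0,0,0.024,-9.5,24,0,0,0,0.024,-9.5,24,0,0,0,0.024,-9.5,24,0,0,0,0.025,-9.5,24,0,0,0,0.025,-9.5,24,0,0,0,0.025,-8.5,22,0,0,0,0.025,-8,20,0,0,0,0.025,-6,16,0,0,0,0.02]

```text
time_s: 16.97
ee_pos: [433.2, 225.2, 211.0]
tcp_rot: [[-0.977, -0.211, -0.001], [-0.211, 0.977, 0.0], [0.001, 0.001, -1.0]]
ft_force: [-0.6, 0.0, 0.3]
gripper_width: 84.8
gripper_force: 0.0
```

>>> play_rows:
  targets: [-4.5,12,0,0,0,0,-2.5,7,0,0,0,0,-1,3.5,0,0,0,0,0,0,-5,0,0,0,0,0,-10,0,0,0,0,0,-15,0,0,0,0,0,-15,0,0,0,0,0,-15,0,0,0,0,0,-10,0,0,0,0,0,-5,0,0,0]

```text
time_s: 17.8
ee_pos: [426.8, 244.9, 134.4]
tcp_rot: [[-0.979, -0.206, -0.002], [-0.206, 0.979, -0.001], [0.003, -0.0, -1.0]]
ft_force: [0.5, -0.2, 0.5]
gripper_width: 85.0
gripper_force: 0.0
```

```bash
python3 - <<'E'
from m import *
to(428,246,36,180+12); print(readout.read_state()['q'].round(1))
E
```

```text
t 17.8 at [426.8 244.9 134.4] shift [  1.2   1.1 -98.4] rot [ 0.001 -0.002  0.002] w 85.0
[ 20.1  12.2 -16.9  61.    0.    8.2]
```

>>> play_rows:
  targets: [0.6,0.6,-4,0,0,0,0.6,0.5,-8,0,0,0,0,0,-14,0,0,0,0,0,-16,0,0,0,0,0,-16,0,0,0,0,0,-16,0,0,0,0,0,-12,0,0,0,0,0,-7,0,0,0,0,0,-4,0,0,0,0,0,-1.4,0,0,0]

```text
time_s: 18.63
ee_pos: [428.7, 247.1, 37.9]
tcp_rot: [[-0.978, -0.207, 0.0], [-0.207, 0.978, 0.0], [-0.0, 0.0, -1.0]]
ft_force: [-0.1, -0.6, 0.1]
gripper_width: 85.0
gripper_force: 0.0
```

>>> play_rows:
  targets: [0,0,0,0,0,0,0,0,0,0,0,0,0,0,0,0,0,0,0,0,0,0,0,0,0,0,0,0,0,0,0,0,0,0,0,0,0,0,0,0,0,0,0,0,0,0,0,0,0,0,0,0,0,0,0,0,0,0,0,0]
  claw: 32
  force: 20

```text
time_s: 19.47
ee_pos: [429.2, 247.2, 38.9]
tcp_rot: [[-0.978, -0.207, 0.002], [-0.207, 0.978, 0.001], [-0.002, 0.0, -1.0]]
ft_force: [0.2, -1.2, 6.2]
gripper_width: 43.4
gripper_force: 20.1
```

>>> play_rows:
  targets: [0,0,2,0,0,0,0,0,5,0,0,0,0,0,10,0,0,0,0,0,15,0,0,0,0,0,20,0,0,0,0,0,20,0,0,0,0,0,20,0,0,0,0,0,15,0,0,0,0,0,8,0,0,0,0,0,3,0,0,0]

```text
time_s: 20.3
ee_pos: [429.0, 247.4, 157.6]
tcp_rot: [[-0.978, -0.207, 0.002], [-0.207, 0.978, 0.001], [-0.002, 0.001, -1.0]]
ft_force: [0.0, 0.7, -1.3]
gripper_width: 43.6
gripper_force: 20.4
```

```bash
python3 - <<'E'
from m import *
to(609.7,-98.6,60,180); print(readout.read_state()['q'].round(1))
E
```

```text
t 20.3 at [429.  247.4 157.6] shift [ 180.7 -346.   -97.6] rot [-0.001  0.002 -0.209] w 43.6
[ 20.2  11.4 -14.3  64.1   0.    8.3]
```

>>> play_rows:
  targets: [2,-4,0,0,0,-0.021,5,-9,0,0,0,-0.021,7.5,-14,0,0,0,-0.021,9.5,-18,0,0,0,-0.021,10.5,-20,0,0,0,-0.021,10.5,-20,0,0,0,-0.021,10.5,-20,0,0,0,-0.021,10.5,-20,0,0,0,-0.021,10.5,-20,0,0,0,-0.021,10.5,-20,0,0,0,-0.02]

```text
time_s: 21.13
ee_pos: [515.7, 80.2, 155.0]
tcp_rot: [[-1.0, 0.003, -0.002], [0.003, 1.0, 0.0], [0.002, 0.0, -1.0]]
ft_force: [0.2, 1.2, -0.7]
gripper_width: 43.2
gripper_force: 20.4
```

>>> play_rows:
  targets: [10.5,-20,0,0,0,0,10.5,-20,0,0,0,0,10.5,-20,0,0,0,0,10.5,-20,0,0,0,0,10.5,-20,0,0,0,0,10.5,-20,0,0,0,0,9.5,-18,0,0,0,0,8,-15,0,0,0,0,6,-11,0,0,0,0,3.5,-7,0,0,0,0]

```text
time_s: 21.97
ee_pos: [606.0, -90.4, 155.3]
tcp_rot: [[-1.0, 0.002, -0.001], [0.002, 1.0, 0.001], [0.001, 0.001, -1.0]]
ft_force: [-0.7, 0.6, -2.3]
gripper_width: 43.2
gripper_force: 20.4
```

>>> play_rows:
  targets: [2.5,-5,0,0,0,0,1.5,-3,0,0,0,0,0,-1,-5,0,0,0,0,0,-10,0,0,0,0,0,-12,0,0,0,0,0,-12,0,0,0,0,0,-10,0,0,0,0,0,-5,0,0,0,0,0,0,0,0,0,0,0,0,0,0,0]

```text
time_s: 22.8
ee_pos: [609.6, -97.5, 102.2]
tcp_rot: [[-1.0, -0.0, -0.0], [-0.0, 1.0, 0.0], [0.0, 0.0, -1.0]]
ft_force: [-0.7, -0.3, -0.2]
gripper_width: 43.5
gripper_force: 20.4
```

```bash
python3 - <<'E'
from m import *
to(610.5,-98,63,180); print(readout.read_state()['q'].round(1))
S=snap('scene')
st=readout.read_state(); x,y,z=st['ee_pos']
P=measure([S],{0:(x,y)},60)[0]; P=P[(P[:,2]>z-39+20)&(P[:,2]<z-10)]; print(len(P),fitc(P,22).round(1))
E
```

```text
t 22.8 at [609.6 -97.5 102.2] shift [  0.9  -0.5 -39.2] rot [-0. -0. -0.] w 43.5
[-16.9  24.8  -2.9  62.3   0.  -16.9]
114 [608.3 -98.2]
```

>>> play_rows:
  targets: [0.5,-0.3,-4,0,0,0,0.5,-0.2,-8,0,0,0,0,0,-10,0,0,0,0,0,-8,0,0,0,0,0,-4,0,0,0,0,0,-2,0,0,0,0,0,-1,0,0,0,0,0,-1,0,0,0,0,0,0,0,0,0,0,0,0,0,0,0]

```text
time_s: 23.68
ee_pos: [610.9, -98.4, 64.5]
tcp_rot: [[-1.0, 0.0, 0.001], [0.0, 1.0, 0.0], [-0.001, 0.0, -1.0]]
ft_force: [-0.7, 0.0, -1.0]
gripper_width: 43.5
gripper_force: 20.4
```

>>> play_rows:
  targets: [0,0,-0.5,0,0,0,0,0,-0.5,0,0,0,0,0,0,0,0,0,0,0,0,0,0,0,0,0,0,0,0,0,0,0,0,0,0,0,0,0,0,0,0,0,0,0,0,0,0,0,0,0,0,0,0,0,0,0,0,0,0,0]

```text
time_s: 24.52
ee_pos: [610.7, -98.3, 63.2]
tcp_rot: [[-1.0, 0.0, 0.0], [0.0, 1.0, 0.0], [-0.0, 0.0, -1.0]]
ft_force: [0.1, 0.4, -1.6]
gripper_width: 43.4
gripper_force: 20.4
```

>>> play_rows:
  targets: [0,0,-0.5,0,0,0,0,0,-0.5,0,0,0,0,0,-0.3,0,0,0,0,0,0,0,0,0,0,0,0,0,0,0,0,0,0,0,0,0,0,0,0,0,0,0,0,0,0,0,0,0,0,0,0,0,0,0,0,0,0,0,0,0]

```text
time_s: 25.35
ee_pos: [611.1, -98.5, 62.9]
tcp_rot: [[-1.0, 0.0, 0.002], [0.0, 1.0, -0.0], [-0.002, -0.0, -1.0]]
ft_force: [-0.8, 0.0, 6.7]
gripper_width: 43.6
gripper_force: 19.5
```

>>> play_rows:
  targets: [0,0,0,0,0,0,0,0,0,0,0,0,0,0,0,0,0,0,0,0,0,0,0,0,0,0,0,0,0,0,0,0,0,0,0,0,0,0,0,0,0,0,0,0,0,0,0,0,0,0,0,0,0,0,0,0,0,0,0,0]
  claw: 66

```text
time_s: 26.18
ee_pos: [610.7, -98.3, 62.0]
tcp_rot: [[-1.0, 0.0, 0.0], [0.0, 1.0, 0.0], [-0.0, 0.0, -1.0]]
ft_force: [-0.3, -0.3, -0.0]
gripper_width: 66.2
gripper_force: 0.0
```

>>> play_rows:
  targets: [0,0,4,0,0,0,0,0,10,0,0,0,0,0,15,0,0,0,0,0,20,0,0,0,0,0,22,0,0,0,0,0,22,0,0,0,0,0,22,0,0,0,0,0,20,0,0,0,0,0,12,0,0,0,0,0,5,0,0,0]

```text
time_s: 27.02
ee_pos: [611.3, -98.5, 217.3]
tcp_rot: [[-1.0, 0.0, 0.004], [0.0, 1.0, -0.001], [-0.004, -0.001, -1.0]]
ft_force: [-0.1, 0.2, 0.1]
gripper_width: 66.1
gripper_force: 0.0
```

```bash
python3 - <<'E'
from m import *
to(435,-238,18,165); print(readout.read_state()['q'].round(1))
S=snap('scene');T=snap('top');save(S,'p2.png')
for n,c in(('s',[S]),('t',[T])):
    P=measure(c,{0:(610,-98.5)},45)[0]; print(np.percentile(P[:,2],99.5),fitc(P[(P[:,2]>46)&(P[:,2]<90)],22).round(1))
    P=measure(c,{0:(435,-238)},45)[0]; print('b3',np.percentile(P[:,2],99.5),fitc(P[(P[:,2]>20)&(P[:,2]<56)],17.5).round(1))
E
```

```text
t 27.0167 at [611.3 -98.5 217.3] shift [-176.3 -139.5 -199.3] rot [ 0.001  0.004 -0.262] w 66.1
[-16.9  21.7   9.3  77.3   0.  -16.9]
129.53399129937623 [609.8 -99.6]
b3 85.65252847065811 [ 435.4 -238.1]
129.15332608304053 [ 610.4 -101.4]Traceback (most recent call last):
  File "<stdin>", line 6, in <module>
    return _quantile_unchecked(
        a, q, axis, out, overwrite_input, method, keepdims, weights)
    return _ureduce(a,
                    func=_quantile_ureduce_func,
    ...<5 lines>...
                    overwrite_input=overwrite_input,
                    method=method)
    r = func(a, **kwargs)
    result = _quantile(arr,
                       quantiles=q,
    ...<2 lines>...
                       out=out,
                       weights=wgt)
    slices_having_nans = np.isnan(arr[-1, ...])
                                  ~~~^^^^^^^^^
IndexError: index -1 is out of bounds for axis 0 with size 0
```

View pics/p2.png

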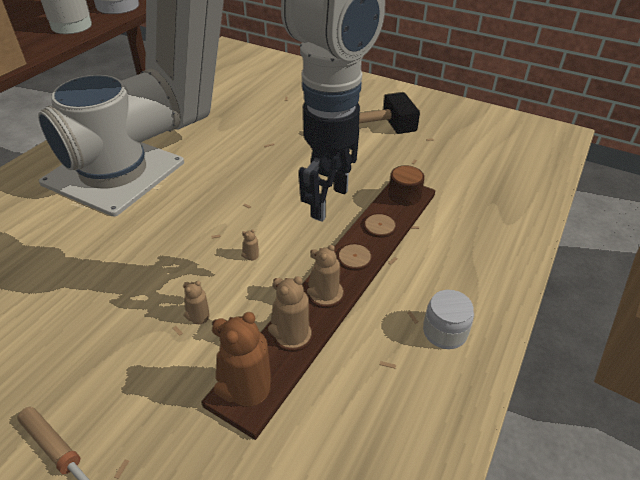

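The view shows bears 1 and 2 upright on the two marks next to the mother, at (291,312) and (325,275). Bear3, at (195,302), is next.

>>> play_rows:
  targets: [-4,-3,0,0,0,-0.026,-9,-7,0,0,0,-0.026,-14,-11,0,0,0,-0.026,-18,-14,0,0,0,-0.026,-20,-16,0,0,0,-0.026,-20,-16,0,0,0,-0.026,-20,-16,0,0,0,-0.026,-20,-16,0,0,0,-0.026,-18,-14,0,0,0,-0.026,-14,-11,0,0,0,-0.026]
  claw: 80

```text
time_s: 27.95
ee_pos: [451.1, -223.1, 213.1]
tcp_rot: [[-0.965, 0.261, -0.001], [0.261, 0.965, 0.001], [0.001, 0.001, -1.0]]
ft_force: [1.2, 0.4, -0.1]
gripper_width: 80.4
gripper_force: 0.0
```

>>> play_rows:
  targets: [-10,-8,0,0,0,0,-6,-5,0,0,0,0,-3,-2.5,0,0,0,0,0,0,-8,0,0,0,0,0,-15,0,0,0,0,0,-18,0,0,0,0,0,-18,0,0,0,0,0,-14,0,0,0,0,0,-8,0,0,0,0,0,-3,0,0,0]

```text
time_s: 28.78
ee_pos: [434.5, -236.9, 128.2]
tcp_rot: [[-0.967, 0.256, -0.001], [0.256, 0.967, 0.002], [0.002, 0.002, -1.0]]
ft_force: [-0.2, -0.0, -0.4]
gripper_width: 79.8
gripper_force: 0.0
```

```bash
python3 - <<'E'
from m import *
to(435.3,-238,18,165); print(readout.read_state()['q'].round(1))
E
```

```text
t 28.7833 at [ 434.5 -236.9  128.2] shift [   0.8   -1.1 -110.2] rot [-0.002 -0.001 -0.003] w 79.8
[-38.3  12.7 -17.2  60.2   0.  -23.5]
```

>>> play_rows:
  targets: [0.4,-0.5,-5,0,0,0,0.4,-0.5,-12,0,0,0,0,0,-17,0,0,0,0,0,-20,0,0,0,0,0,-20,0,0,0,0,0,-16,0,0,0,0,0,-10,0,0,0,0,0,-5,0,0,0,0,0,-3,0,0,0,0,0,-1,0,0,0]

```text
time_s: 29.62
ee_pos: [435.8, -239.0, 21.1]
tcp_rot: [[-0.966, 0.257, 0.001], [0.257, 0.966, -0.0], [-0.001, 0.0, -1.0]]
ft_force: [-0.2, -0.0, 0.3]
gripper_width: 79.7
gripper_force: 0.0
```

>>> play_rows:
  targets: [0,0,0,0,0,0,0,0,0,0,0,0,0,0,0,0,0,0,0,0,0,0,0,0,0,0,0,0,0,0,0,0,0,0,0,0,0,0,0,0,0,0,0,0,0,0,0,0,0,0,0,0,0,0,0,0,0,0,0,0]
  claw: 24
  force: 20

```text
time_s: 30.45
ee_pos: [435.8, -239.0, 21.6]
tcp_rot: [[-0.966, 0.257, 0.001], [0.257, 0.966, -0.0], [-0.001, 0.0, -1.0]]
ft_force: [-0.2, 0.7, 6.7]
gripper_width: 34.8
gripper_force: 19.8
```

>>> play_rows:
  targets: [0,0,2,0,0,0,0,0,5,0,0,0,0,0,10,0,0,0,0,0,15,0,0,0,0,0,20,0,0,0,0,0,20,0,0,0,0,0,20,0,0,0,0,0,15,0,0,0,0,0,8,0,0,0,0,0,3,0,0,0]

```text
time_s: 31.28
ee_pos: [435.9, -239.1, 140.3]
tcp_rot: [[-0.966, 0.257, 0.002], [0.257, 0.966, -0.001], [-0.002, -0.0, -1.0]]
ft_force: [0.0, -0.4, -0.9]
gripper_width: 34.9
gripper_force: 20.0
```

```bash
python3 - <<'E'
from m import *
to(615.5,6.2,60,180); print(readout.read_state()['q'].round(1))
E
```

```text
t 31.2833 at [ 435.9 -239.1  140.3] shift [179.6 245.3 -80.3] rot [0.001 0.002 0.26 ] w 34.9
[-38.4  12.2 -15.9  61.7   0.  -23.5]
```

>>> play_rows:
  targets: [2,5,0,0,0,0.026,4,11,0,0,0,0.026,4,17,0,0,0,0.026,4,22,0,0,0,0.026,4,25,0,0,0,0.026,4,25,0,0,0,0.026,4,25,0,0,0,0.026,4,25,0,0,0,0.026,4,25,0,0,0,0.026,6,25,0,0,0,0.026]

```text
time_s: 32.12
ee_pos: [474.6, -31.4, 137.9]
tcp_rot: [[-1.0, -0.003, -0.002], [-0.003, 1.0, 0.001], [0.002, 0.001, -1.0]]
ft_force: [0.7, -0.2, -1.1]
gripper_width: 34.6
gripper_force: 20.0
```

>>> play_rows:
  targets: [12,14,0,0,0,0,18,8,0,0,0,0,19,5,0,0,0,0,19,4,0,0,0,0,18,3,0,0,0,0,16,2,0,0,0,0,14,2,0,0,0,0,11,1,0,0,0,0,8,1,0,0,0,0,4,0.5,0,0,0,0]

```text
time_s: 32.95
ee_pos: [614.7, 7.7, 137.6]
tcp_rot: [[-1.0, -0.001, -0.002], [-0.001, 1.0, 0.001], [0.002, 0.001, -1.0]]
ft_force: [-0.7, -0.2, -0.5]
gripper_width: 35.1
gripper_force: 20.1
```

>>> play_rows:
  targets: [0,0,0,0,0,0,0,0,-6,0,0,0,0,0,-12,0,0,0,0,0,-14,0,0,0,0,0,-14,0,0,0,0,0,-10,0,0,0,0,0,-6,0,0,0,0,0,-2,0,0,0,0,0,0,0,0,0,0,0,0,0,0,0]

```text
time_s: 33.78
ee_pos: [614.7, 6.6, 75.5]
tcp_rot: [[-1.0, 0.0, 0.001], [0.0, 1.0, 0.0], [-0.001, 0.0, -1.0]]
ft_force: [0.5, -0.6, -0.1]
gripper_width: 34.5
gripper_force: 20.1
```

```bash
python3 - <<'E'
from m import *
to(615.5,6,45.6,180); print(readout.read_state()['q'].round(1))
S=snap('scene')
st=readout.read_state(); x,y,z=st['ee_pos']
P=measure([S],{0:(x,y)},50)[0]; P=P[(P[:,2]>z-4)&(P[:,2]<z+8)]; print(len(P),fitc(P,17.5).round(1))
E
```

```text
t 33.7833 at [614.7   6.6  75.5] shift [  0.8  -0.6 -29.9] rot [-0.     0.001  0.   ] w 34.5
[-7.2 25.7 -5.7 58.5  0.  -7.2]
72 [612.4   1.3]
```

>>> play_rows:
  targets: [0.4,-0.3,-4,0,0,0,0.4,-0.3,-7,0,0,0,0,0,-7,0,0,0,0,0,-5,0,0,0,0,0,-3,0,0,0,0,0,-2,0,0,0,0,0,-1,0,0,0,0,0,0,0,0,0,0,0,0,0,0,0,0,0,0,0,0,0]

```text
time_s: 34.67
ee_pos: [615.4, 6.1, 46.2]
tcp_rot: [[-1.0, 0.0, 0.001], [0.0, 1.0, 0.0], [-0.001, 0.0, -1.0]]
ft_force: [-0.1, 0.4, 0.1]
gripper_width: 35.1
gripper_force: 20.1
```

>>> play_rows:
  targets: [0,0,-0.5,0,0,0,0,0,-0.5,0,0,0,0,0,-0.3,0,0,0,0,0,0,0,0,0,0,0,0,0,0,0,0,0,0,0,0,0,0,0,0,0,0,0,0,0,0,0,0,0,0,0,0,0,0,0,0,0,0,0,0,0]

```text
time_s: 35.5
ee_pos: [615.5, 6.1, 45.6]
tcp_rot: [[-1.0, 0.0, 0.002], [0.0, 1.0, 0.0], [-0.002, 0.0, -1.0]]
ft_force: [-2.2, 0.3, 7.1]
gripper_width: 34.8
gripper_force: 20.7
```

Contact. I release and retreat, then go to bear4.

>>> play_rows:
  targets: [0,0,0,0,0,0,0,0,0,0,0,0,0,0,0,0,0,0,0,0,0,0,0,0,0,0,0,0,0,0,0,0,0,0,0,0,0,0,0,0,0,0,0,0,0,0,0,0,0,0,0,0,0,0,0,0,0,0,0,0]
  claw: 58

```text
time_s: 36.33
ee_pos: [615.3, 6.1, 44.6]
tcp_rot: [[-1.0, 0.0, 0.0], [0.0, 1.0, 0.0], [-0.0, 0.0, -1.0]]
ft_force: [-0.3, 0.1, -0.9]
gripper_width: 57.9
gripper_force: 0.0
```

>>> play_rows:
  targets: [0,0,4,0,0,0,0,0,10,0,0,0,0,0,15,0,0,0,0,0,18,0,0,0,0,0,18,0,0,0,0,0,18,0,0,0,0,0,18,0,0,0,0,0,16,0,0,0,0,0,10,0,0,0,0,0,4,0,0,0]

```text
time_s: 37.17
ee_pos: [615.9, 6.0, 178.1]
tcp_rot: [[-1.0, 0.0, 0.003], [0.0, 1.0, -0.0], [-0.003, -0.0, -1.0]]
ft_force: [-0.4, 0.3, 0.9]
gripper_width: 58.1
gripper_force: 0.0
```

```bash
python3 - <<'E'
from m import *
to(430.5,-70,8,180); print(readout.read_state()['q'].round(1))
S=snap('scene');T=snap('top')
for n,c in(('s',[S]),('t',[T])):
  for nm,g,lo,hi,r in(('b3',(615,6),44,80,17.5),('b4',(430.5,-70),15,42,13.5)):
    P=measure(c,{0:g},40)[0]; Q=P[(P[:,2]>lo)&(P[:,2]<hi)]
    if len(Q)>10: print(n,nm,np.percentile(P[:,2],99.5).round(1),len(Q),fitc(Q,r).round(1))
E
```

```text
t 37.1667 at [615.9   6.  178.1] shift [-185.4  -76.  -170.1] rot [0.    0.003 0.   ] w 58.1
[-7.3 22.2  4.3 71.9  0.  -7.2]
s b3 198.7 305 [614.7   6.4]
s b4 65.5 159 [430.6 -70.2]
```

>>> play_rows:
  targets: [-5,-2,0,0,0,0,-11,-5,0,0,0,0,-17,-7,0,0,0,0,-22,-9,0,0,0,0,-24,-10,0,0,0,0,-24,-10,0,0,0,0,-24,-10,0,0,0,0,-22,-9,0,0,0,0,-18,-7,0,0,0,0,-11,-4,0,0,0,0]
  claw: 72

```text
time_s: 38.1
ee_pos: [434.7, -67.1, 174.8]
tcp_rot: [[-1.0, 0.001, -0.002], [0.001, 1.0, 0.001], [0.002, 0.001, -1.0]]
ft_force: [0.5, -0.3, 0.9]
gripper_width: 71.9
gripper_force: 0.0
```

>>> play_rows:
  targets: [-5,-2,0,0,0,0,-2,-1,0,0,0,0,0,0,-5,0,0,0,0,0,-10,0,0,0,0,0,-14,0,0,0,0,0,-16,0,0,0,0,0,-14,0,0,0,0,0,-10,0,0,0,0,0,-5,0,0,0,0,0,0,0,0,0]

```text
time_s: 38.93
ee_pos: [430.2, -69.5, 100.3]
tcp_rot: [[-1.0, -0.0, -0.002], [-0.0, 1.0, 0.001], [0.002, 0.001, -1.0]]
ft_force: [0.4, -0.1, -0.2]
gripper_width: 71.6
gripper_force: 0.0
```

```bash
python3 - <<'E'
from m import *
to(430.8,-70.2,9,180); print(readout.read_state()['q'].round(1))
E
```

```text
t 38.9333 at [430.2 -69.5 100.3] shift [  0.6  -0.7 -91.3] rot [-0.001 -0.002 -0.   ] w 71.6
[-20.3   8.6 -27.1  54.4   0.  -20.3]
```

>>> play_rows:
  targets: [0.3,-0.4,-4,0,0,0,0.3,-0.3,-10,0,0,0,0,0,-14,0,0,0,0,0,-16,0,0,0,0,0,-16,0,0,0,0,0,-13,0,0,0,0,0,-9,0,0,0,0,0,-5,0,0,0,0,0,-3,0,0,0,0,0,-1,0,0,0]

```text
time_s: 39.77
ee_pos: [431.2, -70.7, 10.7]
tcp_rot: [[-1.0, 0.0, 0.001], [0.0, 1.0, 0.0], [-0.001, 0.0, -1.0]]
ft_force: [0.4, -0.5, -0.0]
gripper_width: 72.0
gripper_force: 0.0
```

>>> play_rows:
  targets: [0,0,0,0,0,0,0,0,0,0,0,0,0,0,0,0,0,0,0,0,0,0,0,0,0,0,0,0,0,0,0,0,0,0,0,0,0,0,0,0,0,0,0,0,0,0,0,0,0,0,0,0,0,0,0,0,0,0,0,0]
  claw: 16
  force: 20

```text
time_s: 40.6
ee_pos: [431.2, -70.7, 11.1]
tcp_rot: [[-1.0, 0.0, 0.001], [0.0, 1.0, 0.0], [-0.001, 0.0, -1.0]]
ft_force: [-1.4, 0.3, 6.1]
gripper_width: 26.2
gripper_force: 20.7
```

>>> play_rows:
  targets: [0,0,2,0,0,0,0,0,5,0,0,0,0,0,10,0,0,0,0,0,15,0,0,0,0,0,20,0,0,0,0,0,20,0,0,0,0,0,20,0,0,0,0,0,15,0,0,0,0,0,8,0,0,0,0,0,3,0,0,0]

```text
time_s: 41.43
ee_pos: [431.3, -70.7, 129.9]
tcp_rot: [[-1.0, 0.0, 0.002], [0.0, 1.0, -0.0], [-0.002, -0.0, -1.0]]
ft_force: [0.1, 0.2, -0.7]
gripper_width: 26.1
gripper_force: 20.1
```

```bash
python3 - <<'E'
from m import *
to(620.7,111.3,60,180); print(readout.read_state()['q'].round(1))
E
```

```text
t 41.4333 at [431.3 -70.7 129.9] shift [189.4 182.  -69.9] rot [0.    0.002 0.   ] w 26.1
[-20.4   7.1 -24.1  58.7   0.  -20.4]
```

>>> play_rows:
  targets: [2,5,0,0,0,0,4,10,0,0,0,0,4,15,0,0,0,0,4,18,0,0,0,0,4,20,0,0,0,0,4,20,0,0,0,0,4,20,0,0,0,0,4,20,0,0,0,0,6,18,0,0,0,0,8,15,0,0,0,0]

```text
time_s: 42.27
ee_pos: [474.1, 92.7, 127.5]
tcp_rot: [[-1.0, -0.001, -0.002], [-0.001, 1.0, 0.001], [0.002, 0.001, -1.0]]
ft_force: [-0.6, -0.4, -0.5]
gripper_width: 26.3
gripper_force: 20.1
```

>>> play_rows:
  targets: [13,9,0,0,0,0,18,5,0,0,0,0,19,3,0,0,0,0,19,2,0,0,0,0,19,1,0,0,0,0,17,1,0,0,0,0,15,0,0,0,0,0,12,0,0,0,0,0,8,0,0,0,0,0,5,0,0,0,0,0]

```text
time_s: 43.1
ee_pos: [620.1, 112.2, 127.2]
tcp_rot: [[-1.0, -0.0, -0.002], [-0.0, 1.0, 0.0], [0.002, 0.0, -1.0]]
ft_force: [-0.4, 0.9, -1.7]
gripper_width: 26.0
gripper_force: 20.1
```

>>> play_rows:
  targets: [0,0,0,0,0,0,0,0,-6,0,0,0,0,0,-12,0,0,0,0,0,-14,0,0,0,0,0,-14,0,0,0,0,0,-10,0,0,0,0,0,-6,0,0,0,0,0,-2,0,0,0,0,0,0,0,0,0,0,0,0,0,0,0]

```text
time_s: 43.93
ee_pos: [620.1, 111.4, 65.2]
tcp_rot: [[-1.0, 0.0, 0.001], [0.0, 1.0, 0.0], [-0.001, 0.0, -1.0]]
ft_force: [-0.5, -0.3, -0.5]
gripper_width: 26.2
gripper_force: 20.1
```

```bash
python3 - <<'E'
from m import *
to(620.8,111.1,35,180); print(readout.read_state()['q'].round(1))
E
```

```text
t 43.9333 at [620.1 111.4  65.2] shift [  0.7  -0.3 -30.2] rot [-0.     0.001  0.   ] w 26.2
[ 2.6 27.5 -4.3 58.2  0.   2.6]
```

>>> play_rows:
  targets: [0.4,-0.2,-4,0,0,0,0.3,0,-7,0,0,0,0,0,-7,0,0,0,0,0,-5,0,0,0,0,0,-3,0,0,0,0,0,-2,0,0,0,0,0,-1,0,0,0,0,0,0,0,0,0,0,0,0,0,0,0,0,0,0,0,0,0]

```text
time_s: 44.77
ee_pos: [620.7, 111.2, 35.9]
tcp_rot: [[-1.0, 0.0, 0.001], [0.0, 1.0, 0.0], [-0.001, 0.0, -1.0]]
ft_force: [-0.5, 1.1, -0.3]
gripper_width: 25.8
gripper_force: 20.1
```

>>> play_rows:
  targets: [0,0,-0.5,0,0,0,0,0,-0.5,0,0,0,0,0,-0.3,0,0,0,0,0,0,0,0,0,0,0,0,0,0,0,0,0,0,0,0,0,0,0,0,0,0,0,0,0,0,0,0,0,0,0,0,0,0,0,0,0,0,0,0,0]

```text
time_s: 45.6
ee_pos: [620.8, 111.2, 35.2]
tcp_rot: [[-1.0, 0.0, 0.001], [0.0, 1.0, 0.0], [-0.001, 0.0, -1.0]]
ft_force: [-2.1, 0.3, 5.9]
gripper_width: 26.5
gripper_force: 20.8
```

>>> play_rows:
  targets: [0,0,0,0,0,0,0,0,0,0,0,0,0,0,0,0,0,0,0,0,0,0,0,0,0,0,0,0,0,0,0,0,0,0,0,0,0,0,0,0,0,0,0,0,0,0,0,0,0,0,0,0,0,0,0,0,0,0,0,0]
  claw: 50

```text
time_s: 46.43
ee_pos: [620.6, 111.2, 34.4]
tcp_rot: [[-1.0, 0.0, 0.0], [0.0, 1.0, 0.0], [-0.0, 0.0, -1.0]]
ft_force: [0.7, 0.4, -0.2]
gripper_width: 50.1
gripper_force: 0.0
```

>>> play_rows:
  targets: [0,0,4,0,0,0,0,0,10,0,0,0,0,0,15,0,0,0,0,0,20,0,0,0,0,0,22,0,0,0,0,0,22,0,0,0,0,0,22,0,0,0,0,0,20,0,0,0,0,0,12,0,0,0,0,0,5,0,0,0]

```text
time_s: 47.27
ee_pos: [621.3, 111.3, 189.7]
tcp_rot: [[-1.0, 0.0, 0.004], [0.0, 1.0, 0.001], [-0.004, 0.001, -1.0]]
ft_force: [-0.5, -0.5, -0.4]
gripper_width: 50.1
gripper_force: 0.0
```

>>> play_rows:
  targets: [-6,0,0,0,0,0,-12,4,0,0,0,0,-18,8,0,0,0,0,-22,10,0,0,0,0,-24,10,0,0,0,0,-24,10,0,0,0,0,-24,10,0,0,0,0,-20,8,0,0,0,0,-12,4,0,0,0,0,-5,2,0,0,0,0]

```text
time_s: 48.1
ee_pos: [451.5, 177.5, 186.1]
tcp_rot: [[-1.0, -0.001, -0.001], [-0.001, 1.0, 0.0], [0.001, 0.0, -1.0]]
ft_force: [1.3, 0.4, -0.4]
gripper_width: 50.3
gripper_force: 0.0
```

>>> play_rows:
  targets: [0,0,0,0,0,0,0,0,0,0,0,0,0,0,0,0,0,0,0,0,0,0,0,0,0,0,0,0,0,0,0,0,0,0,0,0,0,0,0,0,0,0,0,0,0,0,0,0,0,0,0,0,0,0,0,0,0,0,0,0]

```text
time_s: 48.93
ee_pos: [453.6, 177.2, 186.4]
tcp_rot: [[-1.0, 0.0, 0.0], [0.0, 1.0, 0.0], [-0.0, 0.0, -1.0]]
ft_force: [-0.7, 0.1, -0.1]
gripper_width: 49.8
gripper_force: 0.0
```

```bash
python3 - <<'E'
from m import *
S=snap('scene');T=snap('top');save(S,'end.png');save(T,'endt.png')
for n,c in(('s',[S]),('t',[T])):
  for i,(g,h,r,m) in enumerate((((604.3,-203.6),125,26,4),((609.7,-98.6),105,22,3),((615,6.2),85,17.5,2),((620.5,111.3),65,13.5,1))):
    P=measure(c,{0:g},40)[0]; Q=P[(P[:,2]>24+.22*h)&(P[:,2]<24+.66*h)]
    if len(Q)>10: print(n,'bear',i+1,'top',np.percentile(P[:,2],99.5).round(1),24+h,len(Q),'off',(fitc(Q,r)-g).round(1))
E
```

```text
s bear 1 top 149.3 149 786 off [ 0.2 -0.9]
s bear 2 top 129.6 129 535 off [ 0.1 -1. ]
s bear 3 top 108.7 109 319 off [-0.4  0.5]
s bear 4 top 89.1 89 171 off [-0.4  0.6]
t bear 1 top 149.5 149 308 off [-2.3 -1.4]
t bear 2 top 129.0 129 143 off [-2.  -2.9]
t bear 3 top 108.5 109 82 off [-2.1 -0.5]
t bear 4 top 89.2 89 56 off [-0.3  0.4]
```

View pics/end.png

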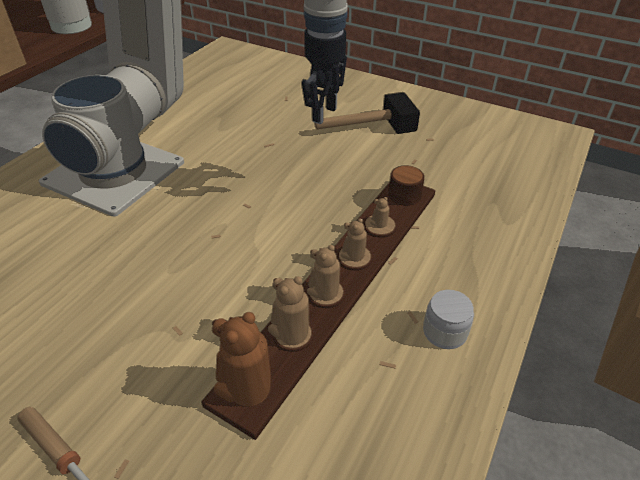

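View pics/endt.png

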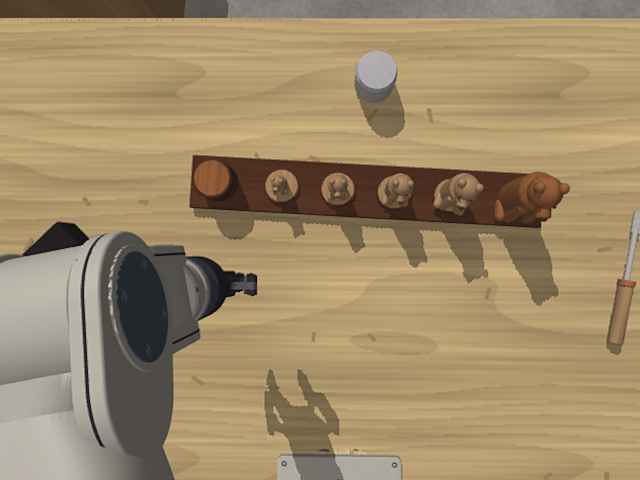

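Both views show all four bears upright and centred on their marks, within about 3 mm. They descend from the mother at (240,360) in the scene view, and the arm is clear of everything.

```bash
python3 -c "
from plant import bot
print(bot.close_job())"
```

```text
the job is handed in; nothing more can be done
None
```

All four bears stand upright on their marks, tallest next to the mother down to smallest; the cameras put each within about 4 mm of centre, and the job was handed in at about 49 s of the 120 s limit (no verdict was returned).

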